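# Weigh the tack tin on the hanging spring balance

### The job

Weigh the green tin of shoe tacks: pick it up, hang it by the middle of its wire bail on the hook of the spring balance, and let it down so slowly that the pointer creeps to its reading. Let go only once the balance carries the whole weight, so that the pointer does not jump, spring back or get pulled past the end of the scale, and leave the tin hanging still and free. Do not knock or strain the balance, and leave the other things on the bench where they are.

Things in the scene. Friction and masses are not known exactly. Their poses are not given: they have to be found in the camera images.
- stand: Weighing stand, fixed: grey foot plate (200 x 170 x 14), 22 mm upright at x = +165, y = -85, arm at 575 mm height carrying a red flat spring balance (case 20 x 50 x 175, underside 350 above the bench). Origin: on the bench straight under the hook. z up; the hook is open to -x (roughly towards the robot); the foot plate lies behind it, x = +65 to +265, y = -170 to 0.
- hook (a joint): Travel of the balance's hook and its orange pointers (one on each white face), in m: 0 = empty, positive = pulled straight down, stop at 0.070. Spring of 150 N/m: 6.5 mm for every 100 g (long marks at 0, 500, 1000 g; scale ends at 0.0654 = 1 kg). Lightly damped: a load let go suddenly bounces.
- hook_seat (a point): Where the centre of the bail wire lies in the bend of the hook when it hangs; 285 mm above the bench when empty, moves down with the hook. Axes as the stand's. J-shaped hook of 6 mm steel wire in the x-z plane; inside the bend the 5 mm bail wire has about 5 mm of room towards -x and +x. The hook only moves up and down, it does not swing.
- hook_tip (a point): Upper end of the hook's free tip: 12.5 mm to -x of the seat and 23 mm above it. The bail wire must pass over it, moving to +x, its centre at least 26 mm above the seat. On the other side the shank rises at x = +10.5 mm from the seat to 28 mm above it, slants back to x = 0 at 48 mm and runs up into the case, 65 mm above the seat.
- tin: The green tin of tacks; origin at the centre of its underside, axes as tin_center. Closed round tin, 66 diameter, 97 high, brass lid of 69 diameter around the top 10 mm, pale paper band round the middle. Weight unknown, 200 to 850 g.
- tin_center (a point): Centre of the tin's body, 47.5 mm above its underside; its centre of mass lies within 5 mm. z is the upright axis, y points to one of the bail's two ears (12 mm knobs on the side at y = +/-35 mm, 80 mm above the underside), x is square to the bail. The tin may be gripped anywhere round its side below the ears.
- tin_bail (a point): Centre of the wire at the top middle of the tin's bail (handle), on the tin's axis 160 mm above its underside. 5 mm steel wire, stiff: it does not fold. It lies in the tin's y-z plane and falls away to both sides: 3.5 mm lower at 7.5 mm out, 20 lower at 24, 48 lower at 36. Axes as tin_center.
- jar_center (a point): Bystander: centre of an amber glass jar with orange lid, 72 diameter, 100 high.
- hammer_mid (a point): Bystander: middle of a 240 mm hammer lying on the bench, 12 mm above it.
- last_center (a point): Bystander: wooden shoe last, about 225 x 74 x 86 high; this point is inside it, 30 mm up.

How it is judged:
By the outcome, as a careful person would: the job done as asked, in the order asked, and still so for the second after the job is handed in, with the robot touching nothing.
It also fails if it takes over 72 s, if anything falls off the work surface, if the arm or the gripper's body presses on something with over 40 N, if the wrist force passes 120 N, or if a joint passes its speed limit or range.

### The arm

A 6-joint arm with a two-finger parallel gripper is mounted at the origin on the work surface. World frame = base frame: x ahead of the robot, y to its left, z up, the work surface at z = 0. Lengths are in mm, angles in degrees, forces in N, time in s.
With the tool pointing down it reaches from about 325 to 775 mm from the base axis. Payload 5.5 kg.
Tool frame: the origin (TCP) lies at the very end of the fingers, on their centre line; the grasp point (between the pads) lies 19 mm behind it (grasp_offset is the distance from the TCP to the grasp point, in mm); z points along the fingers, y is the direction in which the jaws open and shut (so a half turn about z gives the same grasp; the last joint's range is limited). The gripper opens to 88 mm and grips with 3 to 60 N. Pads are 20 mm wide; open, the fingers measure 115 mm over their backs; the gripper's body (75 mm by 178 mm) begins 61 mm behind the grasp point.
Start: joints at [64.418, 5.22, 70.514, -0, 104.267, -3.249], TCP at [228.008, 555.004, 222.631] pointing down, gripper open.
Joint ranges: [-164.24, 164.24], [-49.07, 125.15], [9.68, 141.18], [-86.29, 266.29], [3.28, 154.24], [-151.56, 151.56]. Speed limits (degrees/s): [147.25, 147.25, 172.46, 180, 180, 180].

### API

Orientations are given as [roll, pitch, yaw] about the fixed x, y, z axes, in that order (R = Rz(yaw) Ry(pitch) Rx(roll)).
In Python, from workcell import observe, capture, camera_info, finish_job, grasp_offset gives the robot as it stands.
- The arm moves only by the tool drive_tool, never from a script. Its argument "motion" is text: rows parted by semicolons, each of 7 numbers parted by spaces: the shift along the world's x, y, z in cm, then the turn, a rotation vector about the world's x, y, z in degrees, then the finger opening in cm, from 0 to 8.78. A call has 1 to 12 rows; each row shifts and turns the pose as measured when the row begins; what a row does not reach is not made up. A row lasts 1/8 s, in which the tool goes at most 62.5 mm and 10.7 degrees, less where a joint would pass 70% of its speed; a pose out of reach is approached as far as the arm can. A call is refused whole if a number of a shift passes 6.25 or a number of a turn 10.7, either way. A call with a gripper value outside its range is refused whole. The fingers move at their own pace and stop on an object; the grip force is fixed at half the most. Time passes only in rows, so rows that do not move let the fingers close. It gives the time, the measured TCP pose, the force and the opening at its end, in the units of the state.
- observe(): the state, without advancing time (a new reading comes with each control period).
- capture(name): name is "scene" or "top"; returns the picture (420x560x3 uint8, red, green, blue); there is no depth.
- camera_info(name): a dict with "fovy" (degrees; the focal length in pixels is half the picture's height over the tangent of half this angle, whatever the lens; pixels are square), "cx", "cy" (the principal point, pixels), "R" (3x3) and "t" (3): a world point X has camera coordinates R X + t. Camera axes: x right, y down, z forward; pixel columns grow to the right and rows downward; lengths in mm; the calibration is good to about 2 mm. A picture is of the moment at which its call begins. camera_info takes no time and is no camera call.
- finish_job(): hands the job in, once; it reports no verdict.
The state is a dict: "t": time; "qpos": joint angles; "dq": joint speeds; "tau": joint torques, N m; "eef_pos": TCP position; "ee_rot": TCP orientation; "force": force on the tool from outside, world axes, zero at the start; "moment": the same for the moment, N m; "finger_gap": opening from 0.0 (shut) to 1.0 (fully open).
Only numpy, scipy, OpenCV 4.12 (cv2) and the standard library are available. Lean on these libraries where they do the work, as an engineer would, in place of code of your own. Each camera call takes 0.05 s, during which the arm holds its last target. There are 200 camera calls.

## Working session

There is one attempt and no reset: what is moved stays moved. The work goes in short steps, Python scripts to look and compute and a tool call to move; the robot and the scene stay as the last step left them, time stands still between calls to the robot, and variables do not carry over. Pictures are saved under pics/ and viewed, about 8 in all and at most 12, crops included, and the job is handed in when it is done.

Besides the shell and the picture viewer there is one more tool, called after "Request:" in YAML: its name, and indented under it one key for each argument. drive_tool: Moves the arm, as the interface text tells. Its arguments: {"type":"object","properties":{"motion":{"type":"string"}},"required":["motion"]}

```bash
mkdir -p pics; ls
python3 - <<'E'
from workcell import *
import cv2,numpy as np
for n in ("scene","top"):
    im=capture(n); cv2.imwrite(f"pics/{n}0.png",im[:,:,::-1])
    c=camera_info(n); print(n,c, -np.array(c["R"]).T@np.array(c["t"]))
print(observe())
a=cv2.imread("pics/scene0.png");b=cv2.imread("pics/top0.png")
E
```

```text
pics
scene {'fovy': 42.57113055932116, 'cx': 284.64587260209345, 'cy': 210.03189482844573, 'R': array([[ 0.05510651,  0.99847922, -0.00158741],
       [ 0.84168913, -0.04730834, -0.53788599],
       [-0.53714308,  0.02830492, -0.8430161 ]]), 't': array([-108.27015412, -318.31597968, 1867.32496148])} [1276.91016552   40.19201721 1402.79543481]
top {'fovy': 45.91142175677163, 'cx': 280.1557555584813, 'cy': 204.57406824021274, 'R': array([[ 1.13276761e-02, -9.99935549e-01,  7.61982645e-04],
       [-9.92092711e-01, -1.13340789e-02, -1.24994366e-01],
       [ 1.24994947e-01,  6.59938268e-04, -9.92157159e-01]]), 't': array([  89.80354466,  557.36845332, 1392.9906828 ])} [ 377.82711819   95.19572695 1451.66516597]
{'t': 0.1, 'qpos': array([ 6.44170580e+01,  5.25961922e+00,  7.05729839e+01, -5.89605044e-04,
        1.04265854e+02, -3.24886286e+00]), 'dq': array([ 0.11754956, -0.13453803, -0.18543782, -0.04681752,  0.0287974 ,
       -0.02051257]), 'tau': array([ 1.21695772e-03, -4.47857594e+01, -4.07569635e+01,  6.99912105e-02,
        2.84548762e-02, -1.03904638e-04]), 'eef_pos': array([227.90232574, 554.76144341, 221.63099611]), 'ee_rot': array([-1.79901669e+02, -5.00910663e-03,  1.57665772e+02]), 'force': array([ 0.48860691,  0.96911237, -0.08870045]), 'moment': array([-0.04407583,  0.01656854, -0.0045399 ]), 'finger_gap': 0.9990949163230562}
```

View pics/scene0.png

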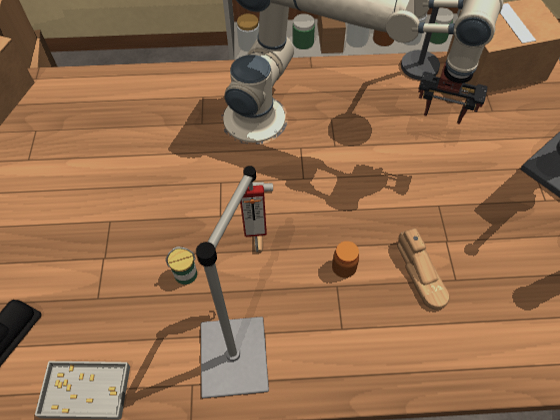

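View pics/top0.png

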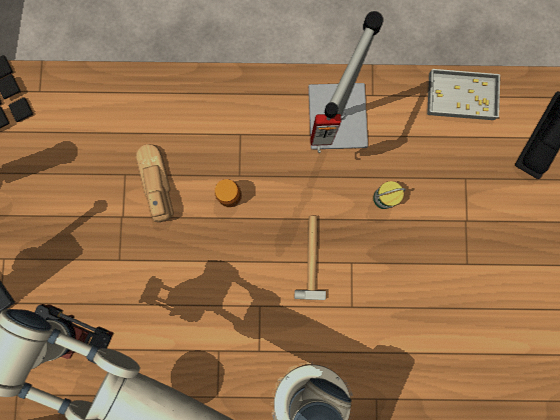

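Scene view: tin at about (182,265), balance at (255,215), foot plate around (235,357), jar (346,258), last (423,268). Top view: tin (390,194), with the bail crossing the lid nearly horizontally, and foot plate corners (309,85)-(368,148). The hammer lies at (313,255).

```bash
cat > h.py <<'E'
from workcell import *
import cv2,numpy as np
def cam(n):
    c=camera_info(n); f=210/np.tan(np.radians(c["fovy"]/2)); return np.array(c["R"]),np.array(c["t"]),f,c["cx"],c["cy"]
def ray(n,p):
    R,t,f,cx,cy=cam(n); d=R.T@np.array([(p[0]-cx)/f,(p[1]-cy)/f,1]); return -R.T@t,d/np.linalg.norm(d)
def onz(n,p,z):
    o,d=ray(n,p); return o+d*(z-o[2])/d[2]
def tri(p,q):
    o,d=ray("scene",p); a,e=ray("top",q)
    s=np.linalg.lstsq(np.c_[d,-e],a-o,rcond=None)[0]; u,v=o+s[0]*d,a+s[1]*e
    return (u+v)/2,np.linalg.norm(u-v)
def proj(n,X):
    R,t,f,cx,cy=cam(n); c=R@np.array(X,float)+t; return np.array([f*c[0]/c[2]+cx,f*c[1]/c[2]+cy])
def zoom(im,x0,y0,x1,y1,k): return cv2.resize(im[y0:y1,x0:x1],None,fx=k,fy=k,interpolation=cv2.INTER_CUBIC)
E
python3 - <<'E'
from h import *
s=cv2.imread("pics/scene0.png");t=cv2.imread("pics/top0.png")
a=zoom(s,150,235,230,295,5);b=zoom(t,360,170,440,230,5)
c=zoom(s,225,160,305,260,4);d=zoom(t,295,70,385,170,4)
d=cv2.copyMakeBorder(d,0,0,0,0,0)
out=np.zeros((600,800,3),np.uint8);out[:300,:400]=a;out[:300,400:]=b
out[300:,:320-80+0]=cv2.resize(c,(240,300));out[300:,240:510]=cv2.resize(d,(270,300))
out[300:,520:800]=0
cv2.imwrite("pics/z1.png",out)
# foot plate in top: grey mask
for n,im,box in(("top",t,(300,75,380,160)),("scene",s,(190,305,280,405))):
    x0,y0,x1,y1=box; cr=im[y0:y1,x0:x1]; hsv=cv2.cvtColor(cr,cv2.COLOR_BGR2HSV)
    m=((hsv[...,1]<40)&(hsv[...,2]>90)).astype(np.uint8)
    m=cv2.morphologyEx(m,cv2.MORPH_CLOSE,np.ones((9,9)))
    k=max(cv2.findContours(m,0,1)[0],key=cv2.contourArea)
    r=cv2.minAreaRect(k); 
    for p in cv2.boxPoints(r)+[x0,y0]: print(n,p,onz(n,p,14).round(1))
for n,im,box in(("top",t,(365,170,425,220)),("scene",s,(155,240,215,290))):
    x0,y0,x1,y1=box; hsv=cv2.cvtColor(im[y0:y1,x0:x1],cv2.COLOR_BGR2HSV)
    m=((hsv[...,0]>22)&(hsv[...,0]<34)&(hsv[...,1]>110)&(hsv[...,2]>130)).astype(np.uint8)
    m=cv2.morphologyEx(m,cv2.MORPH_CLOSE,np.ones((5,5)))
    k=max(cv2.findContours(m,0,1)[0],key=cv2.contourArea); e=cv2.fitEllipse(cv2.convexHull(k))
    p=np.array(e[0])+[x0,y0]; print(n,p,e[1:],onz(n,p,97).round(1))
E
```

```text
top [307.04143143  76.78728867] [948.9  19.3  14. ]
top [363.67402649  73.80662918] [ 960.3 -151.8   14. ]
top [367.60496521 148.49447632] [ 729.5 -161.2   14. ]
top [310.97237396 151.47514343] [718.5   6.7  14. ]
scene [196.20000553 321.6000061 ] [ 735.5 -171.3   14. ]
scene [262.5 316.5] [730.9   7.9  14. ]
scene [268.31177521 392.05293274] [931.8  15.9  14. ]
scene [202.01177979 397.15293884] [ 935.1 -150.3   14. ]
top [390.7666111  193.04693222] ((23.781373977661133, 24.517648696899414), 118.88752746582031) [ 584.1 -209.1   97. ]
scene [179.88570213 258.87293053] ((20.71714210510254, 24.453893661499023), 80.41786193847656) [ 586.1 -208.9   97. ]
```

View pics/z1.png

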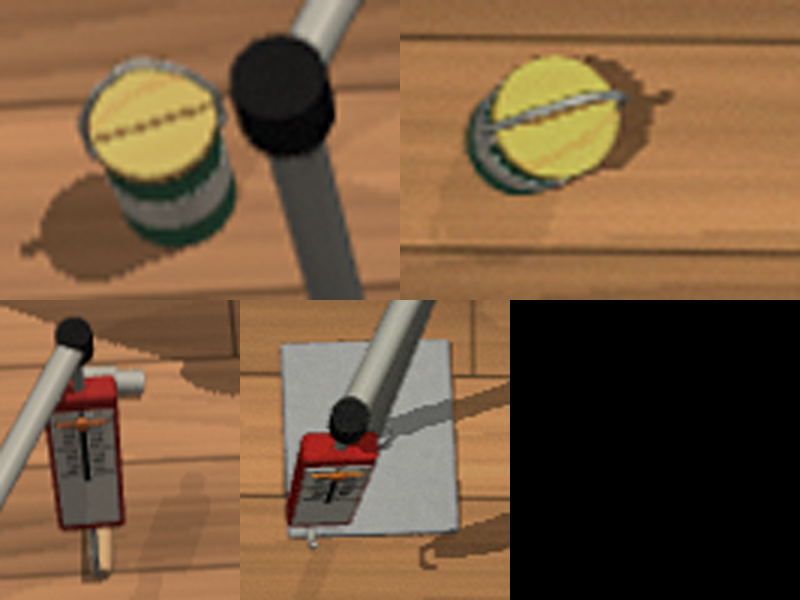

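Run:
```python
from h import *
s=cv2.imread("pics/scene0.png");t=cv2.imread("pics/top0.png")
P={}
for n,im,box in(("top",t,(300,78,380,160)),("scene",s,(190,312,280,405))):
    x0,y0,x1,y1=box; cr=im[y0:y1,x0:x1]; hsv=cv2.cvtColor(cr,cv2.COLOR_BGR2HSV)
    m=((hsv[...,1]<60)&(hsv[...,2]>70)).astype(np.uint8)
    m=cv2.morphologyEx(m,cv2.MORPH_OPEN,np.ones((3,3)))
    if n=="top": m[:4]=0
    k=max(cv2.findContours(m,0,1)[0],key=cv2.contourArea); h=cv2.convexHull(k)
    q=cv2.approxPolyN(h,4,ensure_convex=True).reshape(-1,2)+[x0,y0]
    W=np.array([onz(n,p,14) for p in q]); print(n,q.tolist(),W.round(0)[:,:2].tolist(),[round(float(np.linalg.norm(W[i]-W[i-1]))) for i in range(4)])
# stand frame fit from scene view
    o=np.array([[65,-170],[65,0],[265,0],[265,-170]],float)
    # match by angle around mean
    c=W[:,:2]-W[:,:2].mean(0); lab=[(0 if y<0 else 1) if x<0 else (3 if y<0 else 2) for x,y in c]
    M=o[lab]; Mc=M-M.mean(0); U,_,V=np.linalg.svd(Mc.T@c); R=(U@V).T
    yaw=np.degrees(np.arctan2(R[1,0],R[0,0])); org=W[:,:2].mean(0)-R@M.mean(0); print("yaw",yaw,"org",org)
    for nm,X in(("tip",[-12.5,0,308]),("seat",[0,0,285])):
        w=np.r_[org+R@X[:2],X[2]]; print(nm,w.round(1),proj("scene",w).round(1),proj("top",w).round(1))
out=np.zeros((600,800,3),np.uint8)
out[:,:400]=zoom(s,237,210,277,270,10);out[:,400:]=zoom(t,300,120,340,180,10)
cv2.imwrite("pics/z2.png",out)
# bail in top view: grey pixels over the lid
out=zoom(t,372,178,412,208,1)
hsv=cv2.cvtColor(t[170:220,365:425],cv2.COLOR_BGR2HSV)
m=((hsv[...,1]<70)&(hsv[...,2]>110)).astype(np.uint8)
ys,xs=np.nonzero(m); print(sorted(zip((xs+365).tolist(),(ys+170).tolist())))
```

```text
top [[364, 83], [367, 147], [306, 150], [354, 83]] [[931.0, -153.0], [734.0, -159.0], [723.0, 21.0], [931.0, -122.0]] [30, 198, 181, 253]
yaw 4.173990487199163 org [655.98819855  11.90093492]
tip [643.5  11.  308. ] [258.  234.4] [316.8 153.8]
seat [656.   11.9 285. ] [259.  243.8] [315.7 150.8]
scene [[268, 391], [201, 398], [201, 322], [263, 316]] [[929.0, 15.0], [937.0, -153.0], [737.0, -158.0], [730.0, 9.0]] [200, 168, 200, 168]
yaw 2.067820891096058 org [665.31466488   7.34510448]
tip [652.8   6.9 308. ] [256.4 238. ] [318.6 149.9]
seat [665.3   7.3 285. ] [257.2 247.4] [317.6 147.1]
[(376, 200), (378, 197), (378, 202), (379, 195), (379, 201), (380, 194), (380, 204), (381, 194), (381, 204), (382, 194), (383, 193), (384, 193), (385, 192), (385, 193), (386, 192), (386, 193), (386, 206), (387, 192), (388, 191), (388, 192), (389, 191), (389, 192), (390, 191), (391, 191), (392, 190), (392, 191), (392, 206), (393, 190), (394, 190), (395, 189), (395, 190), (396, 189), (396, 190), (397, 189), (398, 189), (399, 188), (399, 189), (400, 189), (401, 188), (401, 189), (402, 188), (402, 189), (403, 188), (403, 189)]
```

View pics/z2.png

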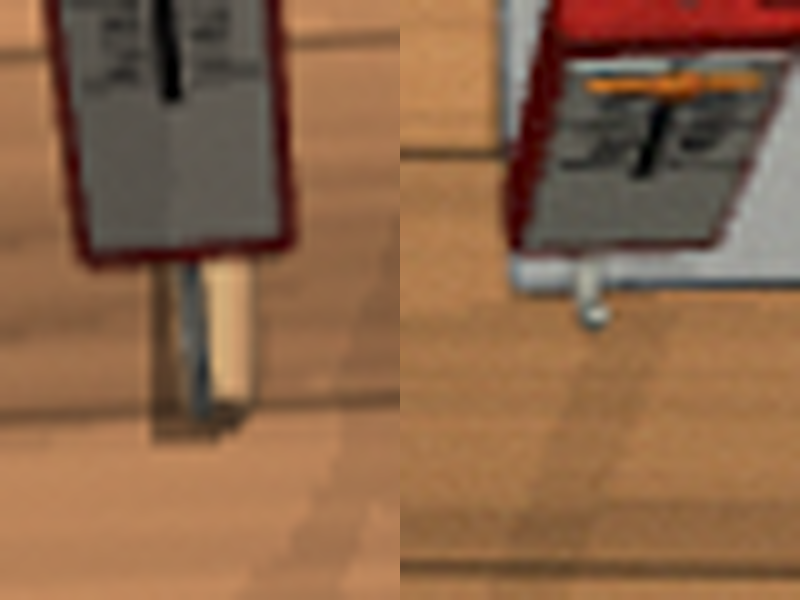

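Scene crop: the hook's lower edge is at about (257,251.5), right below the case. Top crop: the tip is at about (318.7,151). Both agree to about 3 mm with the scene-view plate fit (hook at about 665,7, yaw 2°). The tin's bail gives yaw ≈13°.

Run:
```python
from h import *
a,b=[onz("scene",p,350) for p in((245.5,236),(266.2,234))]; print("case +x face",a.round(1),b.round(1),(a+b)[:2]/2)
a,b=[onz("top",p,350) for p in((311.5,144.5),(331.7,144))]; print("case -x face",a.round(1),b.round(1),(a+b)[:2]/2)
print("bail apex pred scene(180,247?)",proj("scene",[585,-209,160]),"top(~391,191)",proj("top",[585,-209,160]))
print("apex top@160",onz("top",(390.5,191.2),160),"scene@160",onz("scene",(179.5,247.2),160))
a,b=onz("top",(379.5,194.6),110),onz("top",(403,188.6),110);d=a-b;print("bail yaw",np.degrees(np.arctan2(-d[0],d[1])),np.linalg.norm(d))
a,b=onz("scene",(166.5,257.5),110),onz("scene",(194.5,257),110);d=b-a;print("scene bail yaw rough",np.degrees(np.arctan2(-d[0],d[1])),np.linalg.norm(d))
print("hammer",onz("top",(313,215),12),onz("top",(311,298),12),"jar",onz("top",(228,190),100))
```

```text
case +x face [670.3 -16.1 350. ] [667.7  30.5 350. ] [669.01929544   7.18798693]
case -x face [655.1  26.2 350. ] [656.8 -19.7 350. ] [655.98391758   3.23037691]
bail apex pred scene(180,247?) [175.88345582 247.39598316] top(~391,191) [396.03769241 189.16199291]
apex top@160 [ 579.39705833 -194.30792284  160.        ] scene@160 [ 584.94456034 -199.56477366  160.        ]
bail yaw 15.030254003007538 66.89141213702774
scene bail yaw rough -2.0551036877896323 75.35267987620865
hammer [ 5.29622538e+02 -6.43565387e-02  1.20000000e+01] [291.01142776   4.92657757  12.        ] jar [586.97835781 240.3796585  100.        ]
```

Request:
drive_tool:
  motion: "2 -4.5 3 0 0 -10 8.78;2 -4.5 3 0 0 -10 8.78;3 -4.5 2 0 0 -10 8.78;3 -4.5 0 0 0 -10 8.78;3 -4.5 0 0 0 -10 8.78;2 -4.5 0 0 0 -10 8.78;2 -5 0 0 0 -10 8.78;1 -5 0 0 0 -10 8.78"

```text
t: 1.1
eef_pos: [409.6, 174.6, 297.3]
ee_rot: [-179.4, 0.1, 75.5]
force: [0.8, 0.5, 0.2]
finger_gap: 0.995
```

Request:
drive_tool:
  motion: "1 -4.8 0 0 0 -9.5 8.78;1 -4.8 0 0 0 -9.5 8.78;1 -4.8 0 0 0 -9.5 8.78;1 -4.8 0 0 0 -9.5 8.78;1 -4.8 0 0 0 -9.5 8.78;0.5 -4.8 0 0 0 -9.5 8.78;0 -4.8 0 0 0 -9.5 8.78;0 -4.8 0 0 0 -9 8.78;0 -0.5 0 0 -9 0 8.78;0 -0.5 0 0 -9 0 8.78;0 0 0 0 -9 0 8.78;0 0 0 0 -9 0 8.78"

```text
t: 2.6
eef_pos: [466.0, -237.5, 286.3]
ee_rot: [-176.7, -36.0, -3.8]
force: [-0.3, 0.6, 0.9]
finger_gap: 1.0
```

Request:
drive_tool:
  motion: "0 1 -2 0 -9.5 0 8.78;0 1 -3 0 -9.5 0 8.78;0 1 -4 0 -9.5 0 8.78;0 0 -4 0 0 0 8.78;0 0 -3 0 0 0 8.78;0 0 0 0 0 0 8.78"

```text
t: 3.35
eef_pos: [475.7, -225.2, 115.0]
ee_rot: [-170.4, -64.8, -8.6]
force: [-0.6, 0.2, -0.1]
finger_gap: 1.001
```

Run:
```python
from h import *
from scipy.spatial.transform import Rotation as Ro
s=observe();print({k:np.round(s[k],2) for k in("t","qpos","eef_pos","ee_rot","force")})
R=Ro.from_euler("xyz",s["ee_rot"],degrees=True);print(R.as_matrix().round(3))
a=np.radians(25);T=np.c_[[-np.sin(a),0,-np.cos(a)],[0,-1,0],[np.cos(a),0,-np.sin(a)]]
print(np.linalg.det(T),(Ro.from_matrix(T)*R.inv()).as_rotvec(degrees=True))
```

```text
{'t': np.float64(3.35), 'qpos': array([-62.94, -44.41, 141.13,  65.64,  64.46,   8.98]), 'eef_pos': array([ 475.65, -225.24,  115.  ]), 'ee_rot': array([-170.38,  -64.79,   -8.63]), 'force': array([-0.59,  0.19, -0.1 ])}
[[ 0.421  0.002  0.907]
 [-0.064 -0.997  0.031]
 [ 0.905 -0.071 -0.42 ]]Traceback (most recent call last):
  File "<stdin>", line 6, in <module>
  File "scipy/spatial/transform/_rotation.pyx", line 1143, in scipy.spatial.transform._rotation.Rotation.from_matrix
ValueError: Non-positive determinant (left-handed or null coordinate frame) in rotation matrix 0: [[-0.42261826  0.          0.90630779]
 [ 0.         -1.          0.        ]
 [-0.90630779  0.         -0.42261826]].
```

```bash
cat >> h.py <<'E'
from scipy.spatial.transform import Rotation as Ro
def target(psi,tilt):
    p,a=np.radians([psi,tilt]); z=np.array([np.cos(a)*np.cos(p),np.cos(a)*np.sin(p),-np.sin(a)]); y=np.array([np.sin(p),-np.cos(p),0])
    return Ro.from_matrix(np.c_[np.cross(y,z),y,z]),z
def goto(P,psi,tilt):
    s=observe(); R=Ro.from_euler("xyz",s["ee_rot"],degrees=True); T,z=target(psi,tilt)
    print("q",s["qpos"].round(1),"d cm",((np.array(P)-s["eef_pos"])/10).round(2),"turn",(T*R.inv()).as_rotvec(degrees=True).round(1),"z",z.round(3),"F",s["force"].round(2),"M",s["moment"].round(2),"gap",round(s["finger_gap"],3),"t",s["t"])
E
python3 - <<'E'
from h import *
goto([505,-188,150],-15,35)
E
```

```text
q [-62.9 -44.4 141.1  65.6  64.5   9. ] d cm [2.93 3.72 3.5 ] turn [ -2.7  10.6 -14.7] z [ 0.791 -0.212 -0.574] F [-0.59  0.19 -0.1 ] M [-0.08  0.54  0.01] gap 1.001 t 3.35
```

Request:
drive_tool:
  motion: "1 1 2 0 2.5 -3.5 8.78;1 1 2 -1 2.5 -4 8.78;1 1 0 -1 3 -4 8.78;0 0.7 -0.5 -1 2.5 -3.5 8.78;0 0 0 0 0 0 8.78"

```text
t: 3.98
eef_pos: [527.4, -204.4, 144.9]
ee_rot: [-179.0, -54.4, -16.2]
force: [0.2, -0.0, -0.1]
finger_gap: 0.997
```

Run:
```python
from h import *
goto([529,-194,94],-15,35)
im=capture("top");im2=capture("scene")
out=np.zeros((600,800,3),np.uint8)
out[:,:400]=zoom(im2,130,190,250,370,1)[:0].sum() if 0 else cv2.resize(im2[180:330,120:220],(400,600))
out[:,400:]=cv2.resize(im[150:300,340:440],(400,600)); cv2.imwrite("pics/z3.png",out[:,:,::-1])
```

```text
q [-34.2 -49.1 134.6  22.7  43.9  62.5] d cm [ 0.16  1.04 -5.09] turn [-0.7 -0.4  0.4] z [ 0.791 -0.212 -0.574] F [ 0.22 -0.01 -0.12] M [ 0.16  0.47 -0.01] gap 0.997 t 3.975
```

View pics/z3.png

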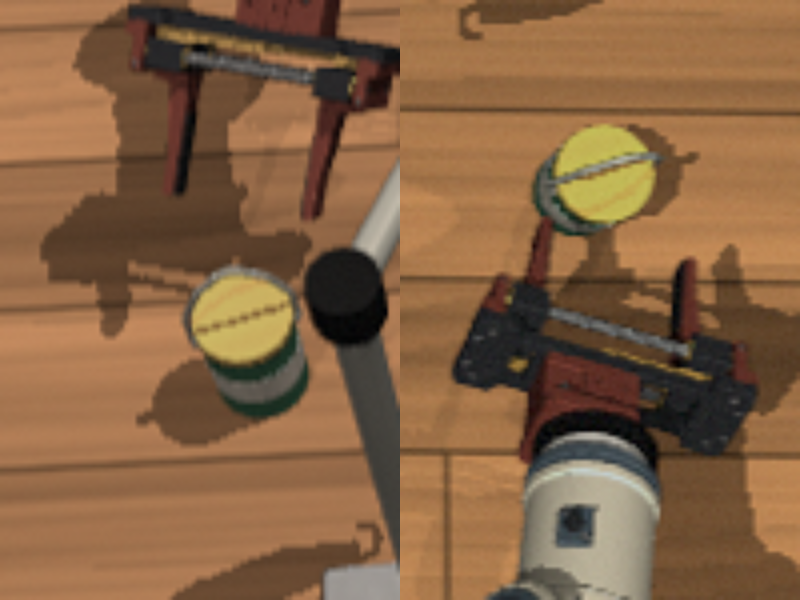

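Scene crop: fingers behind and above the tin. Top crop: fingertips at (548,223) and (688,260), lid centre at (603,175). I'll check the lateral offset numerically.

Run:
```python
from h import *
s=observe()
print("tcp proj",proj("top",s["eef_pos"]))
l=np.array([340+(548-400)/4-.5,150+223/4-.5]);r=np.array([340+(688-400)/4-.5,150+260/4-.5])
print("mid px",(l+r)/2,onz("top",l,s["eef_pos"][2]),onz("top",r,s["eef_pos"][2]))
im=capture("top")
hsv=cv2.cvtColor(im[170:220,365:425],cv2.COLOR_RGB2HSV)
m=((hsv[...,0]>22)&(hsv[...,0]<34)&(hsv[...,1]>110)&(hsv[...,2]>130)).astype(np.uint8)
m=cv2.morphologyEx(m,cv2.MORPH_CLOSE,np.ones((5,5)))
k=max(cv2.findContours(m,0,1)[0],key=cv2.contourArea)
x,y,w,h=cv2.boundingRect(k);c=np.array([365+x+(w-1)/2,170+y+(h-1)/2]);print(w,h,c,onz("top",c,97))
```

```text
tcp proj [393.90384385 211.78716318]
mid px [394.    209.875] [ 543.63461585 -159.97240878  144.40148474] [ 519.97443143 -252.45887197  144.40148474]
25 25 [391. 193.] [ 584.21409775 -209.72670114   97.        ]
```

Request:
drive_tool:
  motion: "0.3 1 0 0 0 0 8.78;0 0 -1.5 -0.7 -0.4 0.4 8.78;0 0 -1.5 0 0 0 8.78;0 0 -1.2 0 0 0 8.78;0 0 0 0 0 0 8.78"

```text
t: 4.75
eef_pos: [528.1, -201.9, 98.4]
ee_rot: [-179.5, -54.8, -16.1]
force: [-0.9, -0.0, -0.3]
finger_gap: 1.002
```

Run:
```python
from h import *
goto([600,-213,43],-15,35)
```

```text
q [-33.4 -47.8 138.9  24.2  37.9  60.3] d cm [ 7.19 -1.11 -5.54] turn [-0.3 -0.1  0.7] z [ 0.791 -0.212 -0.574] F [-0.95 -0.05 -0.34] M [ 0.05  0.49 -0.  ] gap 1.002 t 4.75
```

Request:
drive_tool:
  motion: "0.6 0.8 -0.2 0 0 0.4 8.78;0.6 0.4 -0.4 0 0 0.4 8.78;0 0 0 0 0 0 8.78"

```text
t: 5.12
eef_pos: [541.5, -189.4, 93.8]
ee_rot: [-179.5, -55.0, -15.2]
force: [-0.0, -0.1, -0.6]
finger_gap: 1.002
```

Run:
```python
from h import *
goto([600,-213,43],-15,35)
```

```text
q [-30.6 -45.5 138.3  22.9  35.5  62. ] d cm [ 5.85 -2.36 -5.08] turn [-0.3  0.  -0.2] z [ 0.791 -0.212 -0.574] F [-0.   -0.07 -0.63] M [0.07 0.43 0.  ] gap 1.002 t 5.125
```

Request:
drive_tool:
  motion: "0.3 -0.9 -0.3 0 0 0 8.78;1.2 -0.3 -1 0 0 0 8.78;1.2 -0.3 -1 0 0 0 8.78;1.1 -0.3 -1 0 0 0 8.78;0 0 0 0 0 0 8.78"

```text
t: 5.75
eef_pos: [582.4, -207.1, 62.7]
ee_rot: [-179.6, -55.2, -15.0]
force: [0.2, 0.3, -0.1]
finger_gap: 1.001
```

Run:
```python
from h import *
goto([600,-213,43],-15,35)
```

```text
q [-29.8 -31.3 133.6  29.1  26.5  54.9] d cm [ 1.76 -0.59 -1.97] turn [-0.2  0.2 -0.3] z [ 0.791 -0.212 -0.574] F [ 0.22  0.32 -0.08] M [ 0.08  0.51 -0.05] gap 1.001 t 5.75
```

Request:
drive_tool:
  motion: "0.9 -0.3 -1 0 0 0 8.78;0.8 -0.2 -0.9 0 0 0 8.78;0 0 0 0 0 0 8.78;0 0 0 0 0 0 7.5;0 0 0 0 0 0 7;0 0 0 0 0 0 6.7;0 0 0 0 0 0 6.4;0 0 0 0 0 0 6;0 0 0 0 0 0 5.5;0 0 0 0 0 0 5;0 0 0 0 0 0 5;0 0 0 0 0 0 5"

```text
t: 7.25
eef_pos: [599.9, -212.2, 48.1]
ee_rot: [-179.8, -55.5, -14.8]
force: [0.9, -0.9, -0.9]
finger_gap: 0.756
```

Run:
```python
from h import *
goto([600,-213,43],-15,35)
```

```text
q [-29.1 -25.7 131.6  32.6  22.7  51.2] d cm [ 0.01 -0.08 -0.51] turn [-0.   0.5 -0.4] z [ 0.791 -0.212 -0.574] F [ 0.93 -0.93 -0.92] M [-0.01  0.58 -0.05] gap 0.756 t 7.25
```

Request:
drive_tool:
  motion: "0 0 0.4 0 0 0 5;0 0 0.8 0 0 0 5;0 0 1.2 0 0 0 5;0 0 1.6 0 0 0 5;0 0 1.6 0 0 0 5;0 0 1.6 0 0 0 5;0 0 1.6 0 0 0 5;0 0 1.6 0 0 0 5;0 0 1.2 0 0 0 5;0 0 0.8 0 0 0 5;0 0 0.5 0 0 0 5;0 0 0 0 0 0 5"

```text
t: 8.75
eef_pos: [598.0, -210.6, 183.1]
ee_rot: [-179.6, -55.1, -14.9]
force: [0.3, 0.4, -3.5]
finger_gap: 0.755
```

Run:
```python
from h import *
goto([600,-213,190],-15,35)
im=capture("top");im2=capture("scene")
out=np.zeros((600,800,3),np.uint8)
out[:,:400]=cv2.resize(im2[180:300,140:220],(400,600),interpolation=2)
out[:,400:]=cv2.resize(im[130:250,350:430],(400,600),interpolation=2); cv2.imwrite("pics/z4.png",out[:,:,::-1])
```

```text
q [-29.1 -34.9 123.2  19.3  39.1  66.5] d cm [ 0.2  -0.24  0.69] turn [-0.2  0.2 -0.5] z [ 0.791 -0.212 -0.574] F [ 0.28  0.39 -3.54] M [ 0.22  0.9  -0.  ] gap 0.755 t 8.75
```

View pics/z4.png

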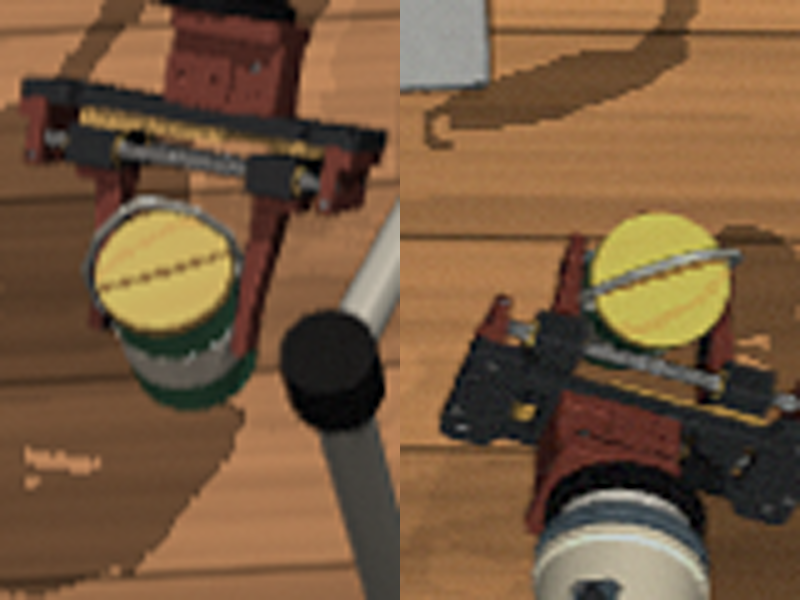

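Scene and top crops: the tin is held upright between the fingers, lid centre in top crop at (660,280), bail chord from (588,300) to (740,255).

```bash
cat >> h.py <<'E'
def lid(n,im,box):
    x0,y0,x1,y1=box; hsv=cv2.cvtColor(im[y0:y1,x0:x1],cv2.COLOR_RGB2HSV)
    m=((hsv[...,0]>22)&(hsv[...,0]<34)&(hsv[...,1]>110)&(hsv[...,2]>130)).astype(np.uint8)
    m=cv2.morphologyEx(m,cv2.MORPH_OPEN,np.ones((2,2)));m=cv2.morphologyEx(m,cv2.MORPH_CLOSE,np.ones((5,5)))
    k=max(cv2.findContours(m,0,1)[0],key=cv2.contourArea); e=cv2.fitEllipse(cv2.convexHull(k)); return np.array(e[0])+[x0,y0],np.round(e[1],1)
E
python3 - <<'E'
from h import *
s=observe();R=Ro.from_euler("xyz",s["ee_rot"],degrees=True)
a,wa=lid("scene",capture("scene"),(150,210,195,250));b,wb=lid("top",capture("top"),(385,170,420,202))
X,e=tri(a,b);print(a,wa,b,wb,"lid",X.round(1),"miss",e.round(1),"tcp",s["eef_pos"].round(1))
print("lid@232",onz("top",b,232).round(1),onz("scene",a,232).round(1))
f=lambda u,v:(350+(u-400)/5-.5,130+v/5-.5)
d=onz("top",f(588,300),230)-onz("top",f(740,255),230);print("bail yaw",np.degrees(np.arctan2(-d[0],d[1])),np.linalg.norm(d))
E
```

```text
[173.06026268 234.71902657] [21.9 26. ] [402.40071678 187.50621605] [26.6 28.7] lid [ 580.1 -208.8  218.5] miss 4.8 tcp [ 597.8 -210.5  181.9]
lid@232 [ 577.8 -208.   232. ] [ 588.5 -203.5  232. ]
bail yaw 17.20154540742469 79.9187149273487
```

Request:
drive_tool:
  motion: "0 0.6 0.8 0 0 0 5;0 1.2 0.9 0 0 -1 5;0.2 1.8 0.6 0 0 -1.5 5;0.3 2.4 0.3 0 0 -2 5;0.5 2.4 0 0 0 -2 5;0.5 2.4 0 0 0 -2 5;0.5 2.4 0 0 0 -2 5;0.5 2.4 0 0 0 -2 5;0.4 2.2 0 0 0 -1.5 5;0 1.6 0 0 0 0 5;0 0.8 0 0 0 0 5;0 0 0 0 0 0 5"

```text
t: 10.45
eef_pos: [627.2, 3.1, 214.6]
ee_rot: [-177.8, -55.4, -30.9]
force: [0.1, 0.8, -2.9]
finger_gap: 0.756
```

Run:
```python
from h import *
goto([632,-1,207],-29,35)
```

```text
q [ 15.5 -26.1 114.3 -44.2  54.8 149.3] d cm [ 0.48 -0.41 -0.76] turn [-0.9  1.   0.1] z [ 0.716 -0.397 -0.574] F [ 0.11  0.76 -2.88] M [0.36 0.8  0.01] gap 0.756 t 10.45
```

Request:
drive_tool:
  motion: "0.2 -0.2 -0.2 -0.4 0.5 2 5;0.2 -0.2 -0.2 -0.4 0.5 2 5;0 0 0 0 0 0 5"

```text
t: 10.82
eef_pos: [631.0, -2.7, 211.1]
ee_rot: [-179.8, -54.9, -25.3]
force: [0.1, -0.0, -3.3]
finger_gap: 0.751
```

Run:
```python
from h import *
goto([632,-1,207],-25,35)
im=capture("top");im2=capture("scene");cv2.imwrite("pics/s5.png",im2[:,:,::-1]);cv2.imwrite("pics/t5.png",im[:,:,::-1])
out=np.zeros((600,800,3),np.uint8)
out[:,:400]=cv2.resize(im2[195:285,230:290],(400,600),interpolation=2)
out[:,400:]=cv2.resize(im[110:200,290:350],(400,600),interpolation=2); cv2.imwrite("pics/z5.png",out[:,:,::-1])
```

```text
q [ 12.6 -27.7 115.5 -39.9  51.3 141.7] d cm [ 0.1   0.17 -0.41] turn [-0.1 -0.   0.1] z [ 0.742 -0.346 -0.574] F [ 0.08 -0.04 -3.34] M [ 0.39  0.86 -0.01] gap 0.751 t 10.825
```

View pics/z5.png

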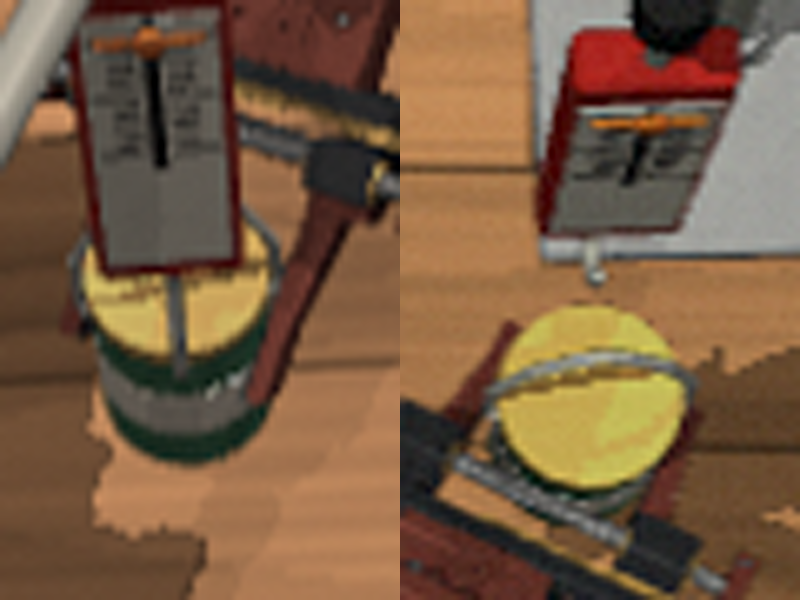

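Top crop: bail apex near (595,357), lid centre near (592,397), hook tip near (595,275). Bail and hook line up laterally and the chord is about 5° off.

Run:
```python
from h import *
f=lambda u,v:(290+(u-400)/6.667-.5,110+v/6.667-.5)
print("tip@308",onz("top",f(595,268),308).round(1)," apex@323",onz("top",f(595,357),323).round(1),"lid@260",onz("top",f(592,397),260).round(1))
a,wa=lid("top",capture("top"),(296,150,342,186));print(a,wa,onz("top",a,260).round(1))
g=lambda u,v:(230+u/6.667-.5,195+v/6.667-.5)
print("hook bottom scene", g(180,375)); print("lid front edge scene@250", onz("scene",g(180,362),250).round(1))
for X in([665,7,285],[617,4,323],[617,4,260]): print(X,proj("top",X).round(1),proj("scene",X).round(1))
print([onz("top",f(u,v),z).round(1).tolist() for u,v,z in((487,405,270),(697,385,270))])
```

```text
tip@308 [653.4   6.4 308. ]  apex@323 [618.1   7.6 323. ] lid@260 [616.6   3.7 260. ]
[319.3252697 170.7312088] [25.6 28.7] [612.4   1.2 260. ]
hook bottom scene (256.4986500674966, 250.74718764061797)
lid front edge scene@250 [649.9   4.6 250. ]
[665, 7, 285] [317.8 147.2] [257.  247.3]
[617, 4, 323] [320.3 163.5] [254.5 221.6]
[617, 4, 260] [318.2 168.9] [255.7 235. ]
[[611.2, 42.7, 270.0], [619.4, -33.7, 270.0]]
```

Request:
drive_tool:
  motion: "0.4 0.1 -0.3 0 0 0 5;0.6 0.1 -0.3 0 0 0 5;0.6 0 0 0 0 0 5;0.4 0 0 0 0 0 5;0 0 0 0 0 0 5"

```text
t: 11.6
eef_pos: [652.9, 0.8, 204.4]
ee_rot: [-179.8, -54.9, -25.2]
force: [-0.6, -0.1, -3.2]
finger_gap: 0.756
```

Run:
```python
from h import *
goto([678,-1,206],-25,35)
```

```text
q [ 12.4 -23.5 113.1 -40.7  49.7 142.9] d cm [ 2.51 -0.18  0.16] turn [-0.1 -0.   0.1] z [ 0.742 -0.346 -0.574] F [-0.57 -0.05 -3.19] M [ 0.38  0.82 -0.01] gap 0.756 t 11.6
```

Request:
drive_tool:
  motion: "0.2 0 0.2 0 0 0 5;0.4 -0.1 0 0 0 0 5;0.4 0 0 0 0 0 5;0.4 0 0 0 0 0 5;0.4 0 0 0 0 0 5;0.2 0 0 0 0 0 5;0 0 0 0 0 0 5"

```text
t: 12.48
eef_pos: [674.4, -0.3, 206.7]
ee_rot: [-179.8, -54.9, -25.3]
force: [0.5, -0.1, -2.3]
finger_gap: 0.754
```

Run:
```python
from h import *
goto([678,-1,206],-25,35)
im=capture("top");im2=capture("scene")
out=np.zeros((600,800,3),np.uint8)
out[:,:400]=cv2.resize(im2[205:265,238:278],(400,600),interpolation=2)
out[:,400:]=cv2.resize(im[120:180,300:340],(400,600),interpolation=2); cv2.imwrite("pics/z6.png",out[:,:,::-1])
```

```text
q [ 11.7 -19.9 110.2 -40.6  48.7 142.8] d cm [ 0.36 -0.07 -0.07] turn [-0.1 -0.   0.1] z [ 0.742 -0.346 -0.574] F [ 0.49 -0.06 -2.33] M [ 0.37  0.76 -0.03] gap 0.754 t 12.475
```

View pics/z6.png

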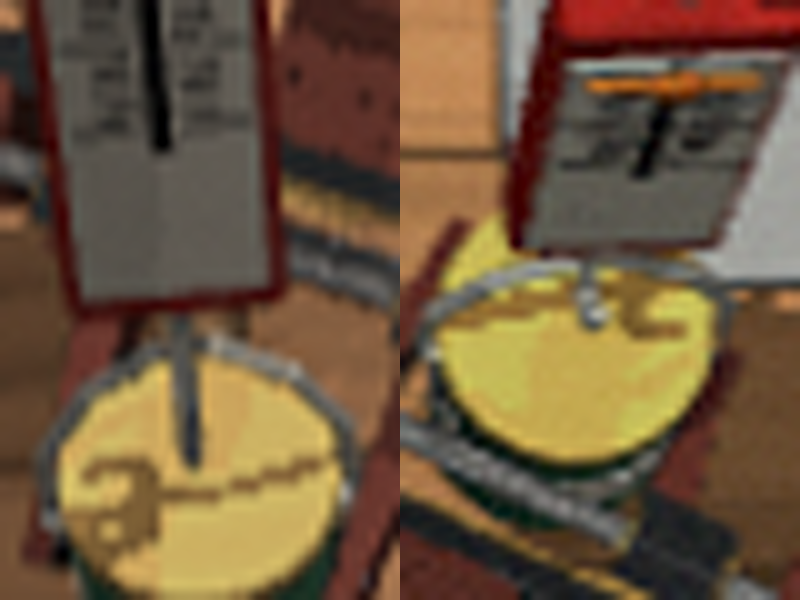

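Top crop: bail apex at (590,265), beyond the hook tip at (592,310). Scene crop: the shank is in front of the bail at (188,350). So the wire is over the tip and inside the hook opening. Next: 2 mm forward, then slowly down.

Request:
drive_tool:
  motion: "0.2 0 0 0 0 0 5;0 0 -0.3 0 0 0 5;0 0 -0.4 0 0 0 5;0 0 -0.4 0 0 0 5;0 0 -0.4 0 0 0 5;0 0 0 0 0 0 5"

```text
t: 13.32
eef_pos: [676.0, -0.3, 190.0]
ee_rot: [-179.8, -54.9, -25.2]
force: [-0.5, -0.4, -4.5]
finger_gap: 0.751
```

Run:
```python
from h import *
print("apex before",onz("top",(318.5,146),318.7).round(1))
goto([678,-1,206],-25,35)
```

```text
apex before [659.6   7.9 318.7]
q [ 11.6 -19.1 111.3 -41.6  47.3 144.3] d cm [ 0.2  -0.07  1.6 ] turn [-0.1 -0.1  0.1] z [ 0.742 -0.346 -0.574] F [-0.54 -0.41 -4.49] M [0.33 0.82 0.08] gap 0.751 t 13.325
```

Request:
drive_tool:
  motion: "0.1 0 -0.2 0 0 0 5;0 0 -0.3 0 0 0 5;0 0 -0.3 0 0 0 5;0 0 -0.3 0 0 0 5;0 0 -0.2 0 0 0 5;0 0 -0.1 0 0 0 5;0 0 0 0 0 0 5"

```text
t: 14.2
eef_pos: [677.1, -0.3, 175.3]
ee_rot: [-179.8, -54.9, -25.2]
force: [-0.3, -0.5, -2.5]
finger_gap: 0.755
```

```bash
cat >> h.py <<'E'
def pointer():
    r=[]
    for n,b in(("scene",(243,190,275,235)),("top",(300,100,345,160))):
        im=capture(n);x0,y0,x1,y1=b;hsv=cv2.cvtColor(im[y0:y1,x0:x1],cv2.COLOR_RGB2HSV)
        m=(hsv[...,0]>5)&(hsv[...,0]<20)&(hsv[...,1]>190)&(hsv[...,2]>150); ys,xs=np.nonzero(m); r+=[(n,len(xs),round(float(ys.mean()+y0),2) if len(ys) else None)]
    print(r,"Fz",observe()["force"].round(2))
E
python3 - <<'E'
from h import *
goto([678,-1,206],-25,35);pointer();pointer()
for z in(285,262): print(z,proj("top",[655,7,350+z]),proj("scene",[675,7,350+z-285+100]))
E
```

```text
q [ 11.6 -18.3 112.2 -42.7  46.  145.9] d cm [ 0.09 -0.07  3.07] turn [-0.1 -0.   0.1] z [ 0.742 -0.346 -0.574] F [-0.29 -0.51 -2.54] M [ 0.36  0.82 -0.04] gap 0.755 t 14.2
[('scene', 0, None), ('top', 15, 127.93)] Fz [ 0.02 -0.42 -3.91]
[('scene', 0, None), ('top', 15, 127.93)] Fz [-0.28 -0.2  -3.26]
285 [333.38697096 103.69366524] [253.61536421 213.59682707]
262 [331.97697706 107.98954925] [254.1580287  219.36052489]
```

Request:
drive_tool:
  motion: "0 0 -0.1 0 0 0 5;0 0 -0.1 0 0 0 5;0 0 -0.1 0 0 0 5;0 0 -0.1 0 0 0 5;0 0 -0.1 0 0 0 5;0 0 -0.1 0 0 0 5;0 0 -0.1 0 0 0 5;0 0 -0.1 0 0 0 5;0 0 0 0 0 0 5"

```text
t: 15.52
eef_pos: [677.6, -0.2, 168.2]
ee_rot: [-179.7, -55.0, -25.3]
force: [0.3, -0.4, -3.2]
finger_gap: 0.754
```

```bash
cat >> h.py <<'E'
def favg(k=8):
    F=[]
    for _ in range(k): capture("top"); F+=[np.r_[observe()["force"],observe()["moment"]]]
    print("F",np.mean(F,0).round(2),"sd",np.std(F,0)[2].round(2))
E
python3 - <<'E'
from h import *
goto([678,-1,206],-25,35);pointer();favg()
E
```

```text
q [ 11.6 -17.9 112.7 -43.4  45.2 146.8] d cm [ 0.04 -0.08  3.78] turn [-0.1  0.1  0. ] z [ 0.742 -0.346 -0.574] F [ 0.28 -0.39 -3.22] M [ 0.29  0.75 -0.02] gap 0.754 t 15.525
[('scene', 0, None), ('top', 13, 128.77)] Fz [ 0.68  0.34 -3.09]
F [-0.05  0.22 -2.39  0.32  0.73 -0.03] sd 0.32
```

Request:
drive_tool:
  motion: "0 0 -0.1 0 0 0 5;0 0 -0.1 0 0 0 5;0 0 -0.1 0 0 0 5;0 0 -0.1 0 0 0 5;0 0 -0.1 0 0 0 5;0 0 -0.1 0 0 0 5;0 0 -0.1 0 0 0 5;0 0 -0.1 0 0 0 5;0 0 -0.1 0 0 0 5;0 0 -0.1 0 0 0 5;0 0 0 0 0 0 5"

```text
t: 17.4
eef_pos: [678.1, -0.3, 159.0]
ee_rot: [-179.6, -55.1, -25.3]
force: [-0.7, -0.2, -0.6]
finger_gap: 0.753
```

Run:
```python
from h import *
goto([678,-1,206],-25,35);pointer();favg(10)
```

```text
q [ 11.6 -17.5 113.4 -44.3  44.3 148. ] d cm [-0.01 -0.07  4.7 ] turn [-0.1  0.2  0. ] z [ 0.742 -0.346 -0.574] F [-0.73 -0.2  -0.64] M [ 0.17  0.57 -0.06] gap 0.753 t 17.4
[('scene', 0, None), ('top', 15, 130.0)] Fz [-1.06  0.18 -1.38]
F [-0.68 -0.35 -1.05  0.23  0.56 -0.05] sd 0.63
```

Request:
drive_tool:
  motion: "-0.1 0 -0.1 0 0 0 5;0 0 -0.1 0 0 0 5;0 0 -0.1 0 0 0 5;0 0 -0.1 0 0 0 5;0 0 -0.1 0 0 0 5;0 0 0 0 0 0 5"

```text
t: 18.75
eef_pos: [677.4, -0.3, 154.5]
ee_rot: [-179.6, -55.2, -25.4]
force: [1.0, -1.5, -0.2]
finger_gap: 0.754
```

Run:
```python
from h import *
goto([678,-1,206],-25,35);pointer();favg(14)
```

```text
q [ 11.6 -17.4 113.8 -44.7  43.9 148.7] d cm [ 0.06 -0.07  5.15] turn [-0.1  0.3  0. ] z [ 0.742 -0.346 -0.574] F [ 1.02 -1.54 -0.25] M [ 0.18  0.45 -0.06] gap 0.754 t 18.75
[('scene', 0, None), ('top', 10, 130.5)] Fz [ 0.02 -0.81 -0.77]
F [ 0.1  -0.7  -0.26  0.18  0.5  -0.08] sd 0.33
```

Request:
drive_tool:
  motion: "0 -0.05 0 0 0 0 5;0 -0.05 0 0 0 0 5;0 -0.05 -0.03 0 0 0 5;0 0 0 0 0 0 5"

```text
t: 20.05
eef_pos: [677.6, -1.1, 154.3]
ee_rot: [-179.5, -55.2, -25.3]
force: [0.7, 0.3, -0.5]
finger_gap: 0.757
```

Run:
```python
from h import *
goto([678,-1,206],-25,35);pointer();favg(20)
im=capture("top");im2=capture("scene")
out=np.zeros((600,800,3),np.uint8)
out[:,:400]=cv2.resize(im2[205:295,230:290],(400,600),interpolation=2)
out[:,400:]=cv2.resize(im[120:195,295:345],(400,600),interpolation=2); cv2.imwrite("pics/z7.png",out[:,:,::-1])
```

```text
q [ 11.4 -17.4 113.9 -44.6  43.7 148.4] d cm [0.04 0.01 5.17] turn [-0.1  0.3 -0.1] z [ 0.742 -0.346 -0.574] F [ 0.74  0.26 -0.48] M [0.12 0.46 0.1 ] gap 0.757 t 20.05
[('scene', 0, None), ('top', 10, 130.5)] Fz [-0.41  0.2  -0.17]
F [-0.06  1.32 -0.62  0.18  0.49  0.17] sd 0.5
```

View pics/z7.png

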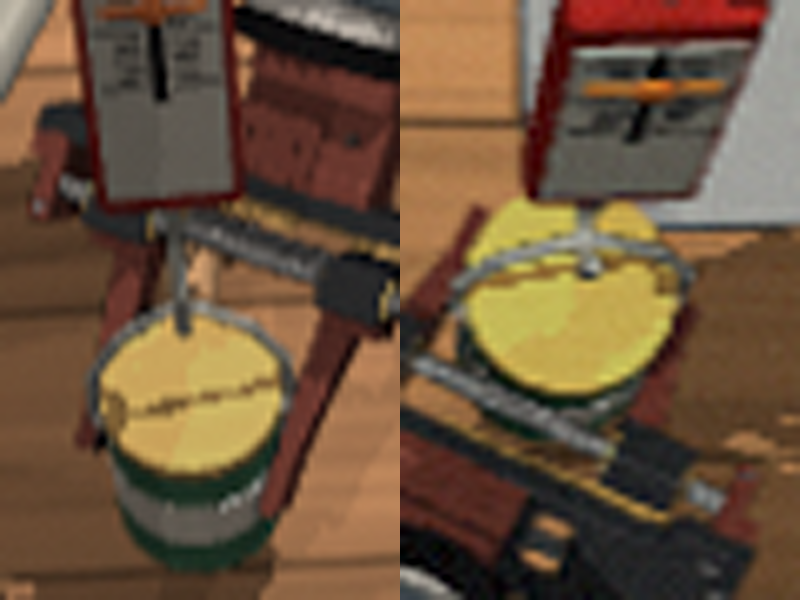

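Scene crop: the hook bend is at (182,325) with the wire in it. Top crop: the bail passes behind the tip at (590,265), and the pointer is down-scale. A small load remains, so a little more lowering and a lateral correction.

Request:
drive_tool:
  motion: "0 0.05 -0.1 0 0 0 5;0 0.02 -0.05 0 0 0 5;0 0 0 0 0 0 5"

```text
t: 21.62
eef_pos: [677.5, -1.0, 152.8]
ee_rot: [-179.6, -55.2, -25.4]
force: [0.1, 0.4, 0.3]
finger_gap: 0.752
```

Run:
```python
from h import *
goto([678,-1,206],-25,35);pointer();favg(20)
```

```text
q [ 11.5 -17.3 114.  -44.8  43.7 148.8] d cm [0.05 0.   5.32] turn [-0.1  0.3  0. ] z [ 0.742 -0.346 -0.574] F [0.08 0.38 0.25] M [0.2  0.49 0.07] gap 0.752 t 21.625
[('scene', 0, None), ('top', 11, 130.91)] Fz [-0.29  0.26 -0.46]
F [-0.09 -0.03 -0.01  0.17  0.47 -0.01] sd 0.45
```

Request:
drive_tool:
  motion: "0 0 0 0 0 0 6.6;0 0 0 0 0 0 6.65;0 0 0 0 0 0 6.7;0 0 0 0 0 0 6.75;0 0 0 0 0 0 6.8;0 0 0 0 0 0 6.9;0 0 0 0 0 0 7.1;0 0 0 0 0 0 7.4;0 0 0 0 0 0 7.9;0 0 0 0 0 0 8.4;0 0 0 0 0 0 8.78;0 0 0 0 0 0 8.78"

```text
t: 24.22
eef_pos: [677.6, -0.9, 153.0]
ee_rot: [-179.5, -55.2, -25.4]
force: [-0.4, -0.8, 0.1]
finger_gap: 1.001
```

Run:
```python
from h import *
goto([678,-1,206],-25,35);pointer();favg(6);pointer()
im=capture("top");im2=capture("scene")
out=np.zeros((600,800,3),np.uint8)
out[:,:400]=cv2.resize(im2[205:295,230:290],(400,600),interpolation=2)
out[:,400:]=cv2.resize(im[120:195,295:345],(400,600),interpolation=2); cv2.imwrite("pics/z8.png",out[:,:,::-1])
```

```text
q [ 11.5 -17.3 114.  -44.8  43.7 148.8] d cm [ 0.04 -0.01  5.3 ] turn [-0.1  0.3  0. ] z [ 0.742 -0.346 -0.574] F [-0.4  -0.83  0.1 ] M [ 0.11  0.46 -0.07] gap 1.001 t 24.225
[('scene', 0, None), ('top', 12, 131.0)] Fz [-0.52  0.    0.5 ]
F [ 0.17 -0.13 -0.12  0.18  0.45 -0.  ] sd 0.53
[('scene', 0, None), ('top', 12, 131.0)] Fz [-0.24 -0.13 -0.42]
```

View pics/z8.png

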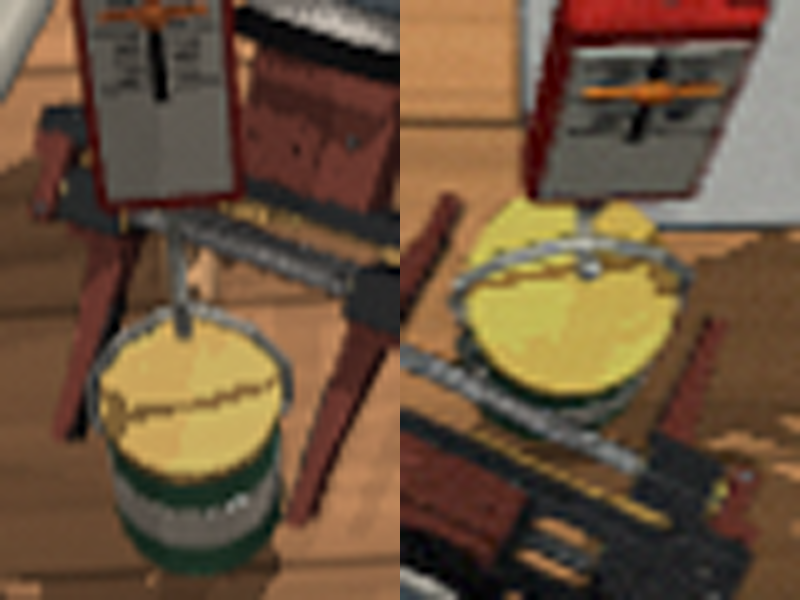

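Tin hangs on the hook, fingers open on both sides with visible gaps, and the pointer is steady. Retreating along the tool axis.

Request:
drive_tool:
  motion: "-0.37 0.17 0.29 0 0 0 8.78;-0.5 0.24 0.4 0 0 0 8.78;-0.7 0.33 0.55 0 0 0 8.78;-1 0.47 0.78 0 0 0 8.78;-1 0.47 0.78 0 0 0 8.78;-1 0.47 0.78 0 0 0 8.78;-1 0.47 0.78 0 0 0 8.78;-1 0.47 0.78 0 0 0 8.78;-1 0.47 0.78 0 0 0 8.78;-1 0.47 0.78 0 0 0 8.78;-1 0.47 0.78 0 0 0 8.78;0 0 0 0 0 0 8.78"

```text
t: 26.32
eef_pos: [574.8, 47.9, 235.1]
ee_rot: [-179.3, -55.4, -25.5]
force: [0.6, 0.3, -0.5]
finger_gap: 1.0
```

Run:
```python
from h import *
goto([678,-1,206],-25,35)
for _ in range(4): pointer();favg(8);im=capture("top");print(lid("top",im,(300,140,345,180)))
im2=capture("scene")
out=np.zeros((420,800,3),np.uint8)
out[:,:400]=cv2.resize(im2[130:340,100:300],(400,420));out[:,400:]=cv2.resize(im[80:290,200:400],(400,420)); cv2.imwrite("pics/z9.png",out[:,:,::-1])
```

```text
q [ 22.7 -34.7 117.9 -43.8  60.9 147.2] d cm [10.32 -4.89 -2.91] turn [-0.2  0.5 -0.1] z [ 0.742 -0.346 -0.574] F [ 0.62  0.26 -0.53] M [ 0.18  0.4  -0.01] gap 1.0 t 26.325
[('scene', 0, None), ('top', 12, 131.0)] Fz [ 0.09  0.02 -0.23]
F [-0.06  0.06 -0.43  0.17  0.46 -0.01] sd 0.39
(array([316.668787  , 157.11707306]), array([24.3, 26. ]))
[('scene', 0, None), ('top', 12, 131.0)] Fz [-0.09 -0.25 -0.37]
F [-0.24  0.01 -0.01  0.16  0.45  0.02] sd 0.36
(array([316.82282066, 156.90246201]), array([25. , 25.8]))
[('scene', 0, None), ('top', 12, 131.0)] Fz [-0.22 -0.98  0.62]
F [ 0.04  0.21  0.2   0.18  0.45 -0.01] sd 0.33
(array([316.59716988, 157.16452408]), array([24.6, 25.8]))
[('scene', 0, None), ('top', 12, 131.0)] Fz [ 0.8  -0.91 -0.35]
F [ 0.08  0.07 -0.13  0.16  0.46  0.03] sd 0.33
(array([316.61606979, 157.36421585]), array([23.3, 26.2]))
```

View pics/z9.png

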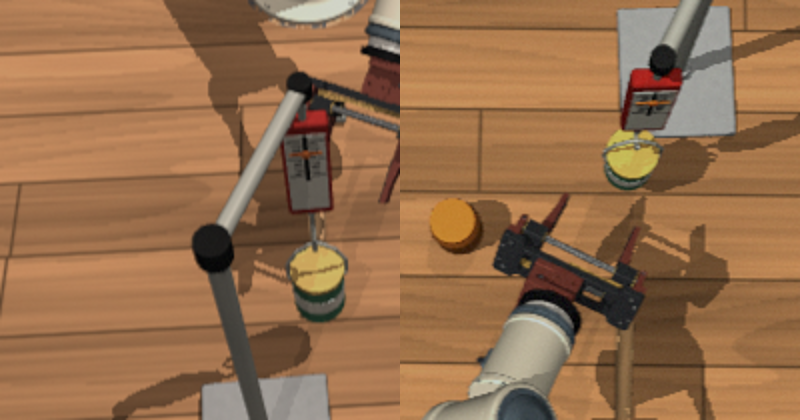

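Tin hangs freely at (318,280) in the scene crop and (632,155) in the top crop. The pointer is steady, the gripper is clear, and the jar and hammer are in place. Handing in.

```bash
python3 -c "
from workcell import *
print(finish_job())"
```

```text
the job is handed in; nothing more can be done
None
```

The tin is hanging by its bail on the balance hook, free and still, and I handed the job in at about 28 s of the 72 s allowed.

**What I did:** I gripped the tin below its ears and carried its bail over the hook tip. From hook contact I let it down about 1 mm per step until the wrist force read close to zero. I then opened the fingers slowly and backed off along the tool axis.

**Last checks:**
- **Pointer:** it stayed on the same image row (131.0 in the top view) from after the release, through the retreat and about 2 s beyond. It had been at 130.9 just before the release, so it did not visibly jump.
- **Stillness:** the tin's lid stayed within about 0.5 pixel over the last four frames, which is measurement noise.
- **Clearance:** the gripper was about 10 cm clear of the tin, and the jar and the visible part of the hammer looked undisturbed. I did not look at the shoe last again after the start, but the arm worked well away from it.
- **Weight:** roughly 300 g, from about 2.9 to 3 N on the wrist and an estimated 20 mm of hook travel. I did not read it off the scale.

**What failed or disagreed:**
- **Pointer in the scene view:** my automatic pointer finder never found the pointer there, so the pointer rows come from the top view only.
- **Lid position:** while the tin was held, the two cameras' lid positions missed each other by about 5 mm. I relied on the arm's own position and on close-up pictures instead.
- **Joint limits:** on the first approach to the tin, joints 2 and 3 came right up to their range limits. Joint 2 printed as -49.1 against a limit of -49.07, which is within rounding, and I backed off both times.

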